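# Gauge a spacer sleeve, fill the cassette and unclip it

### The arm

A 7-joint arm with a two-finger parallel gripper is mounted at the origin on the work surface; the furniture and walls round the work are solid. World frame = base frame: x ahead of the robot, y to its left, z up, the work surface at z = 0. Lengths are in m, angles in rad, forces in N, time in s.
With the tool pointing down it reaches from about 0.4 to 0.875 m from the base axis. Payload 4.4 kg.
Tool frame: the origin (TCP) lies at the very end of the fingers, on their centre line; the grasp point (between the pads) lies 19 mm behind it; z points along the fingers, y is the line along which they close (so a half turn about z gives the same grasp; the last joint's range is limited). The gripper opens to 85 mm and grips with 20 to 120 N. Pads are 22 mm wide; open, the fingers measure 114 mm over their backs; the gripper's body (76 mm by 85 mm) begins 54 mm behind the grasp point. The pads swing forward as they close: fully open they stand 13 mm farther back than shut.
Start: joints at [-1.331, 0.628, 0.038, 1.517, -0.027, 0.996, -0.02], TCP at [0.196, 0.62, 0.206] pointing down, gripper open.
Joint ranges: [-3.06, 3.06], [-0.37, 2.12], [-1.25, 1.32], [0.18, 2.47], [-1.1, 4.24], [0.23, 1.98], [-2.94, 2.94]. Speed limits (rad/s): [2.57, 2.57, 3.14, 3.14, 3.14, 3.14, 3.14].

### API

Orientations are given as a unit quaternion [x, y, z, w].
In Python, from plant import env gives the robot as it stands. The module is installed in compiled form; this text tells all that it offers.
- The arm moves only by the tool jog_arm, never from a script. Its argument "series" is a list of rows, each a list of 4 numbers: the shift along the tool's x, y, z as a fraction of full scale, then the turn about the tool's z as a fraction of full scale. In form: [[tx, ty, tz, spin], ...]. A call has 1 to 5 rows; each row is the pose to reach, as a shift and turn from the pose commanded when the call began, along the tool's axes at that moment; what a row does not reach only later rows make up. Full scale, the value 1, is 500 mm for a shift and 45 degrees for a turn. A row lasts 1/10 s, in which the tool goes at most 50 mm and 8.59 degrees, less where a joint would pass 70% of its speed; a pose out of reach is approached as far as the arm can. A call with a number of a shift or a turn outside -1 to 1 is refused whole. A call with a gripper value outside its range is refused whole. "hand" is the opening, from -1 (shut) to 1 (fully open), set as the call begins (left out, the last holds). The fingers move at their own pace and stop on an object; the grip force is fixed at half the most. Time passes only in rows, so rows that repeat a pose let the fingers close. It gives the time, the measured TCP pose, the force, the opening and the grip force at its end, in the units of the state.
- env.state(): the state, without advancing time (a new reading comes with each control period).
- env.get_image(name): name is "scene" or "top"; returns a dict with "frame" (400x640x3 uint8, red, green, blue), "fov_y" (degrees; the focal length in pixels is half the picture's height over the tangent of half this angle, whatever the lens; pixels are square), "cx", "cy" (the principal point, pixels), "k1" (the pictures are not rectified: a ray, as slopes to the right and down, at radius r is drawn at 1 + k1 r^2 times it, then the intrinsics apply), "extrinsics" (4x4, takes a point from world to camera coordinates). Camera axes: x right, y down, z forward; pixel columns grow to the right and rows downward; lengths in m; the calibration is good to about 2 mm. A picture is of the moment at which its call begins. There is no depth.
- env.job_done(): hands the job in; it is judged then, once.
The state is a dict: "time_s": time; "qpos": joint angles; "joint_velocities": joint speeds; "effort": joint torques, N m; "eef_pos": TCP position; "orientation": TCP orientation; "contact_force": force on the tool from outside, world axes, zero at the start; "ft_torque": the same for the moment, N m; "grip_width": finger opening in m; "gripper_force": force on a finger pad.
Only numpy, scipy, OpenCV 4.12 (cv2) and the standard library are available. Lean on these libraries where they do the work, as an engineer would, in place of code of your own. Each camera call takes 0.05 s, during which the arm holds its last target. There are 200 camera calls.

### The job

Two spacer sleeves of the same outside size stand loose on the table, but only one has the wide bore that belongs in the blue cassette: slide that one right down over the clamping bolt to its shoulder to prove that it fits, then stand it in the cassette's empty cup and let go of it. Leave the sleeve with the narrow bore on the table and do not knock the other things about. Then pinch the two orange side catches of the cassette together and lift it straight up out of its dock with both sleeves aboard; the job finishes while you are still holding it pinched, level and still, at least 10 cm above where it sat.

Things in the scene. Friction and masses are not known exactly. Their poses are not given: they have to be found in the camera images.
- sleeve_wide: the sleeve that fits: loose bright steel spacer sleeve standing on the table, a plain tube 44 mm across and 40 mm tall, bore 31 mm, 0.16 kg. Origin at the centre of its underside, z up along the bore. It stands in one of two places; the narrow sleeve stands in the other.
- sleeve_narrow: look-alike sleeve with a narrow bore (22 mm, visibly thicker wall), also 44 mm across and 40 mm tall. It cannot go over the bolt. Origin at the centre of its underside. Is to be left on the table.
- sleeve_loaded: a third sleeve, the same as the wide one (44 mm across, 40 mm tall), already standing in the cassette's other cup. Origin at the centre of its underside.
- gauge_bolt: bright steel clamping bolt with a black ring near its top, fixed upright on the table, head down: head 42 mm across and 27 mm high, above it a round plain shank 28 mm across that ends at 73 mm. Origin at the centre of its underside, z up.
- shoulder (a point): point on the bolt's axis at the top of its head (27 mm above the table): where the underside of a sleeve that is fully down comes to rest.
- dock: grey filling dock fixed on the table: base plate 204 x 112 x 8 mm (own x, y, z), low guides round the cassette with 1 to 1.5 mm of play, and two steel keeper bridges at its y sides (46 mm long in x, 34 to 44 mm from the middle, tops 41 mm above the table) that hold the catches down. Origin at the centre of its underside. Its long axis x points left of the robot, yaw 69 to 109 degrees.
- cassette: blue cassette sitting in the dock, underside 8 mm above the table: tray 164 x 62 x 8 mm (own x, y, z) with two round cups 108 mm apart along x and between them a grip tower 46 (x) by 40 mm (y), top 78 mm above the underside. 0.32 kg empty. Origin at the centre of its underside; y points from one catch to the other. It cannot be lifted while either catch is out.
- empty_nest (a point): centre of the floor of the empty cup, at cassette x = +54 mm, 8 mm above the cassette's underside. Cup 49 mm wide inside, 59 mm outside, rim 9 mm above this floor. Fingers that hold a sleeve here should stand on the cassette's y sides, since the tower is 32 mm away in x, with their tips above the cup rim.
- full_nest (a point): centre of the floor of the other cup, at x = -54 mm, where the loaded sleeve stands.
- pad_left (a point): middle of the outer face of the orange catch on the cassette's +y side. Ribbed pad 30 mm wide (x), 32 mm tall (40 to 72 mm above the cassette's underside); this point is 58 mm above the underside, 29 mm from the middle plane when out. The pads are 58 mm apart at rest, 44 mm when pinched in. The dock's keepers below end 33 mm above the cassette's underside.
- pad_right (a point): the same on the cassette's -y side.
- catch_left (a joint): travel of the +y catch, m: 0 out (hooked under the keeper), 0.007 fully in against its stop; a spring of about 2.4 N at 0 rising to 6.6 N at 0.007 pushes it out. It clears the keeper at about 0.0045 or more.
- catch_right (a joint): the same for the -y catch.
- bolt_tin: open steel tin of bolts, 75 mm across and 62 mm tall, bystander. Origin at the centre of its underside.
- spray_can: red and white aerosol can, 59 mm across and 198 mm tall, bystander. Origin at the centre of its underside.
- water_bottle: clear water bottle, 65 mm across and 217 mm tall, bystander. Origin at the centre of its underside.
- tea_mug: green and white mug, 88 mm tall, bystander. Origin at the centre of its underside.
Things that resemble listed ones, but are neither listed nor needed, are in the scene too. What is shaped like the sleeve_loaded but red or turquoise is not meant.

How it is judged:
On the way, in this order (a step that is already met when the one before it is completed fails the run):
1. the wide-bored sleeve is slid over the bolt, fully down to within 4 mm of the shoulder (horizontal distance between sleeve_wide and shoulder below 0.004 m and z of sleeve_wide in the frame of shoulder below 0.004 m and angle between sleeve_wide's own z axis and vertical below 0.12 rad), for 0.2 s.
2. the wide-bored sleeve stands in the empty cup of the docked cassette, let go (horizontal distance between sleeve_wide and empty_nest below 0.006 m and z of sleeve_wide in the frame of empty_nest below 0.003 m and angle between sleeve_wide's own z axis and vertical below 0.1 rad and z of cassette in the frame of dock below 0.014 m and contact force between the fingers and sleeve_wide below 0.1 N), for 0.2 s.
At the end, for the whole second after the job is handed in: Cassette held still by its two pinched catches (each 5 mm in or more), 9 cm or more above its seat, tilted under 11 degrees, clear of the dock; the wide sleeve in the cup that was empty, the third in its own (within 8 mm of the floor centre); the narrow one on the table, clear of the dock (z of cassette in the frame of dock above 0.098 m and value of joint each of catch_left, catch_right above 0.005 m and contact force between the fingers and cassette above 2 N and contact force between cassette and dock below 0.1 N and angle between cassette's own z axis and vertical below 0.2 rad and linear speed of cassette below 0.04 m/s and distance between sleeve_wide and empty_nest below 0.008 m and distance between sleeve_loaded and full_nest below 0.008 m and angle between the z axis of each of sleeve_wide, sleeve_loaded and the z axis of cassette, either way round below 0.15 rad and height (world z) of sleeve_narrow below 0.045 m and horizontal distance between sleeve_narrow and dock above 0.07 m); the arm keeps its last pose, push and grip.
It fails at once if the tin, spray can, bottle or mug is pushed more than 4 cm or tipped (distance of any of bolt_tin, spray_can, water_bottle, tea_mug from where it was at the start of the episode above 0.04 m or angle between any of bolt_tin, spray_can, water_bottle, tea_mug's own z axis and vertical above 0.5 rad).
It also fails if it takes over 54 s, if anything falls off the work surface, if the arm or the gripper's body presses on something with over 40 N, if the wrist force passes 120 N, or if a joint passes its speed limit or range.

## Working session

There is one attempt and no reset: what is moved stays moved. The work goes in short steps, Python scripts to look and compute and a tool call to move; the robot and the scene stay as the last step left them, time stands still between calls to the robot, and variables do not carry over. Pictures are saved under pics/ and viewed, at most 10 in all, crops included, and the job is handed in when it is done.

Besides the shell and the picture viewer there is one more tool, called after "Request:" as name(argument=value, ...) on one line, values as JSON. jog_arm: Moves the arm, as the interface text tells. Shift numbers are shares of 500 mm and turn numbers shares of 45 degrees, none past 1 either way. Its arguments: {"type":"object","properties":{"series":{"type":"array","items":{"type":"array","items":{"type":"number"}}},"hand":{"type":"number"}},"required":["series"]}

```bash
mkdir -p pics; cat > h.py <<'E'
import numpy as np, cv2
from plant import env
def cam(name):
    d=env.get_image(name); return d
def K(d):
    f=d["frame"].shape[0]/2/np.tan(np.radians(d["fov_y"])/2)
    return f
def ray(d,u,v):
    f=K(d); xd=np.array([(u-d["cx"])/f,(v-d["cy"])/f]); x=xd.copy()
    for _ in range(30): x=xd/(1+d["k1"]*(x@x))
    E=np.array(d["extrinsics"]); R=E[:3,:3]; c=-R.T@E[:3,3]
    r=R.T@np.array([x[0],x[1],1]); return c,r
def plane(d,u,v,z):
    c,r=ray(d,u,v); return c+r*(z-c[2])/r[2]
def proj(d,p):
    E=np.array(d["extrinsics"]); q=E[:3,:3]@np.array(p)+E[:3,3]; x=q[:2]/q[2]; x=x*(1+d["k1"]*(x@x)); return x*K(d)+[d["cx"],d["cy"]]
def save(d,n): cv2.imwrite("pics/"+n,d["frame"][:,:,::-1])
E
python3 - <<'E'
from h import *
import pickle
ds={}
for n in("scene","top"):
    d=cam(n);ds[n]=d;save(d,n+"0.png");E=np.array(d["extrinsics"]);print(n,d["fov_y"],d["cx"],d["cy"],d["k1"],-E[:3,:3].T@E[:3,3],E[:3,:3].round(2).tolist())
pickle.dump(ds,open("d0.pkl","wb"))
print(env.state())
E
```

```text
scene 46.587838498626795 327.91604282961526 202.83647875033353 0.03386381893376414 [-0.15981278 -0.68617162  0.82908745] [[0.68, -0.74, 0.01], [-0.43, -0.41, -0.8], [0.59, 0.54, -0.6]]
top 47.32967912278053 314.1721416348203 203.7903220032349 0.025496896318112635 [0.21085398 0.17954725 1.43197883] [[-0.42, -0.91, 0.01], [-0.87, 0.4, -0.29], [0.26, -0.13, -0.96]]
{'time_s': 0.1, 'qpos': array([-1.33083072,  0.62924444,  0.03843471,  1.51824726, -0.02701378,
        0.99632892, -0.01999074]), 'joint_velocities': array([ 8.99601138e-04, -2.31763827e-03, -3.06037290e-04, -6.28462856e-05,
       -4.87783354e-04,  1.03096648e-03, -8.20698463e-04]), 'effort': array([ 2.81133398e-03, -5.64522600e+01,  1.23049144e+00, -1.93968022e+01,
        1.12975010e-02,  5.50476601e-03,  7.15913046e-06]), 'eef_pos': array([0.19544493, 0.61928914, 0.2048935 ]), 'orientation': array([ 1.52282764e-01,  9.88336597e-01, -8.45266658e-04, -1.30709937e-04]), 'contact_force': array([ 0.14927713, -0.49643828,  0.14925192]), 'ft_torque': array([-0.09370027,  0.05074946, -0.01313689]), 'gripper_force': 0.0, 'grip_width': 0.0854399304899564}
```

View pics/scene0.png

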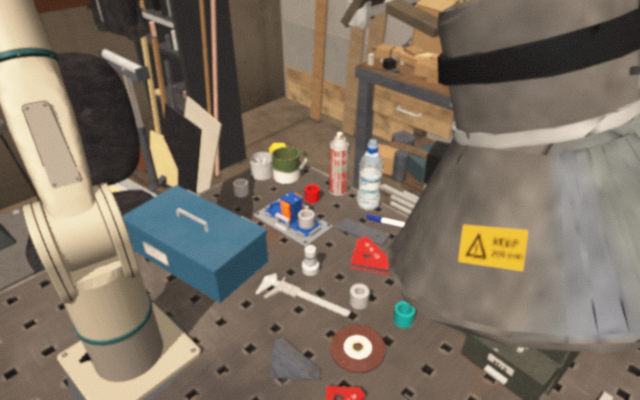

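View pics/top0.png

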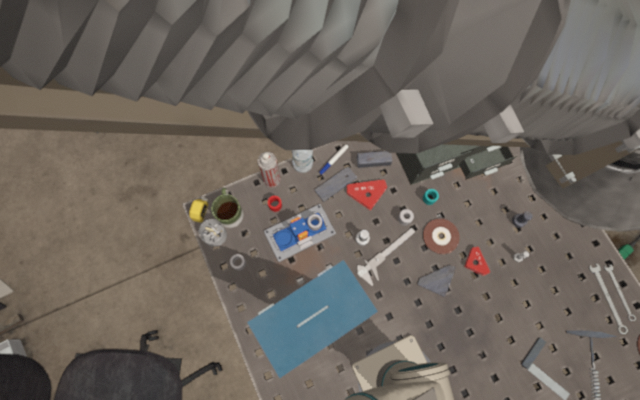

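The scene view shows sleeve candidates at (360,296) and (240,188), the bolt at (310,260) and the cassette at (295,212). In the top view they are at (406,215), (237,261), (362,237) and (300,232). Next I'll make one enlarged composite and project some known points.

```bash
python3 - <<'E'
from h import *
import pickle
ds=pickle.load(open("d0.pkl","rb"));t=ds["top"];s=ds["scene"]
print("tcp",proj(t,[.195,.619,.205]),proj(s,[.195,.619,.205]),"base",proj(t,[0,0,0]),proj(s,[0,0,0]))
def crop(d,u,v,w,h,k): return cv2.resize(d["frame"][v-h//2:v+h//2,u-w//2:u+w//2,::-1],None,fx=k,fy=k,interpolation=cv2.INTER_CUBIC)
a=np.hstack([crop(t,406,215,40,40,5),crop(t,237,261,40,40,5),crop(s,360,296,40,40,5),crop(s,240,188,40,40,5)])
b=np.hstack([crop(t,300,232,80,80,5),crop(s,300,215,80,80,5)])
cv2.imwrite("pics/c1.png",np.vstack([a,b]))
for n,u,v,z in[("A",406,213,.04),("B",237,259,.04),("bolt",362,235,.073),("dock",300,232,.03),("tin?",212,232,.06),("mug",227,207,.088),("can",268,158,.198),("bottle",303,150,.2)]: print(n,plane(t,u,v,z).round(3))
E
```

```text
tcp [148.7532862  427.80575389] [ 63.49424051 133.36304383] base [396.99489612 383.35208163] [130.90361689 355.63304804]
A [ 0.439 -0.255  0.04 ]
B [0.525 0.285 0.04 ]
bolt [ 0.428 -0.09   0.073]
dock [0.524 0.074 0.03 ]
tin? [0.631 0.322 0.06 ]
mug [0.676 0.249 0.088]
can [0.727 0.081 0.198]
bottle [ 0.707 -0.022  0.2  ]
```

View pics/c1.png

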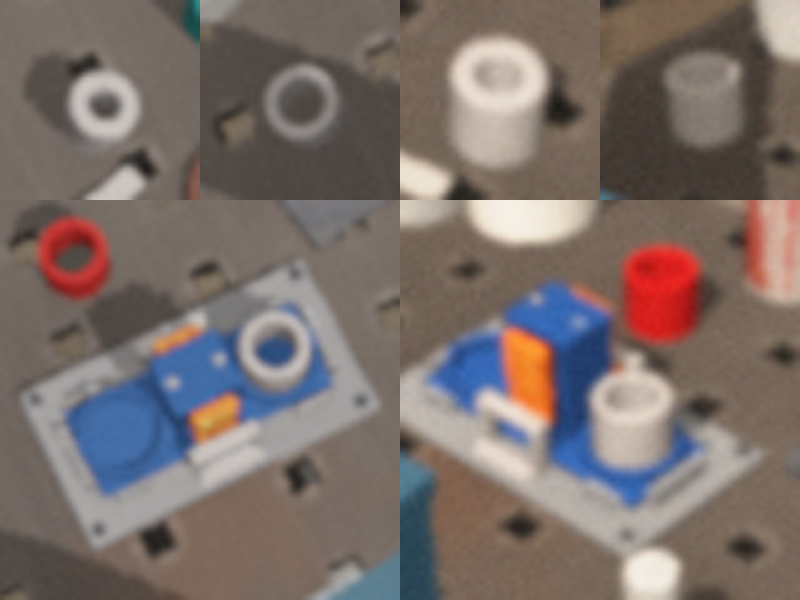

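Four tube-like things could be meant. In the top view, (406,215) is bright with a thick wall and a small bore, so it is narrow. (237,261), standing in shadow, has a thin wall and a wide bore like the loaded sleeve at (315,222), so it is sleeve_wide. The red tube at (275,203) and the turquoise one at (432,196) are decoys. The enlarged crop confirms this, and the empty cup is the left one at (283,238). Now I'll measure precisely.

```bash
cat > m.py <<'E'
from h import *
def up(d,u,v,h,k=8):
    u,v=int(u),int(v); c=cv2.resize(d["frame"][v-h:v+h,u-h:u+h],None,fx=k,fy=k,interpolation=cv2.INTER_CUBIC)
    return c,lambda p:(np.asarray(p,float)+.5)/k-.5+[u-h,v-h]
def blobs(mask): return cv2.findContours(mask.astype(np.uint8),cv2.RETR_CCOMP,cv2.CHAIN_APPROX_NONE)
E
python3 - <<'E'
from m import *
import pickle
ds=pickle.load(open("d0.pkl","rb"));t=ds["top"];s=ds["scene"]
def ell(d,u,v,h,z,thr,k=8):
    c,f=up(d,u,v,h,k); g=cv2.cvtColor(c,cv2.COLOR_RGB2GRAY)
    th=thr or cv2.threshold(g,0,255,cv2.THRESH_OTSU)[0]
    cs,hi=blobs(g>th)
    for q,hh in zip(cs,hi[0]):
        if len(q)<60 : continue
        P=f(q[:,0,:]); W=np.array([plane(d,a,b,z)[:2] for a,b in P]); (cc,r)=cv2.minEnclosingCircle((W*1000).astype(np.float32)); e=cv2.fitEllipse((W*1000).astype(np.float32))
        print("  hole" if hh[3]>=0 else "  outer",th,P.mean(0).round(1),"ell c",np.round(e[0],1),"ax",np.round(e[1],1))
for n,a,b,z in[("A narrow",(406,214),(360,296),.04),("B wide",(237,261),(240,188),.04),("loaded",(315,221),(306,215),.056),("bolt",(362,237),(310,258),.073)]:
    print(n,"top");ell(t,*a,14,z,None);print(n,"scene");ell(s,*b,14 if n!="bolt" else 20,z,None)
# dock plate mask (grey bright bluish), cassette blue, orange
c,f=up(t,300,232,42); hsv=cv2.cvtColor(c,cv2.COLOR_RGB2HSV)
for u,v in[(283,240),(272,250),(325,215),(298,237)]: print(u,v,hsv[int((v-190+.5)*8),int((u-258+.5)*8)])
cv2.imwrite("pics/x.png",c[:,:,::-1])
E
```

```text
A narrow top
  outer 140.0 [406.6 215.7] ell c [ 430.2 -253.1] ax [43.9 46.9]
  hole 140.0 [406.6 215.7] ell c [ 430.1 -252.9] ax [18.2 20.5]
A narrow scene
  outer 148.0 [358.7 295.4] ell c [ 416.5 -258.6] ax [42.3 80.3]
B wide top
  outer 95.0 [224.6 266.3] ell c [520.3 327.6] ax [12.9 18.6]
  outer 95.0 [236.9 261. ] ell c [519.8 287.9] ax [46.6 48.6]
  hole 95.0 [236.9 261.2] ell c [519.4 288.1] ax [25.6 26.4]
  outer 95.0 [240.8 249.1] ell c [544.2 256.4] ax [22.5 81.6]
B wide scene
  outer 93.0 [240.7 187. ] ell c [503.5 268.1] ax [ 46.3 105.6]
  outer 93.0 [252.5 175.3] ell c [567.7 291.1] ax [ 7.8 28. ]
  outer 93.0 [229.9 175.1] ell c [516.9 341.7] ax [23.4 38.5]
loaded top
  outer 132.0 [304. 233.] ell c [510.6  65.5] ax [11.4 22.7]
  outer 132.0 [319.5 222.1] ell c [529.    9.2] ax [61.1 93.1]
  hole 132.0 [314.8 221. ] ell c [531.4  20. ] ax [24.5 28.1]
  hole 132.0 [318.3 213.6] ell c [549.   0.] ax [ 6.7 17.7]
loaded scene
  outer 133.0 [317.7 227.1] ell c [511.1 -41.4] ax [10.3 18.7]
  outer 133.0 [305.8 217.3] ell c [519.   10.7] ax [43.6 99.9]
bolt top
  outer 146.0 [362.7 237.6] ell c [420.7 -91.3] ax [37.1 48.2]
bolt scene
  outer 148.0 [307.6 253.1] ell c [ 408.1 -102.5] ax [ 52.6 144.2]
  hole 148.0 [304.9 241.6] ell c [434.4 -71.1] ax [ 7.5 10.4]
283 240 [107 151 167]
272 250 [ 10  19 122]
325 215 [  6   8 164]
298 237 [  3 104 147]
```

```bash
python3 - <<'E'
from m import *
import pickle
ds=pickle.load(open("d0.pkl","rb"));t=ds["top"];s=ds["scene"]
c,f=up(t,300,232,42); hsv=cv2.cvtColor(c,cv2.COLOR_RGB2HSV).astype(int)
m=((hsv[...,1]<32)&(hsv[...,2]>105))|((hsv[...,0]>95)&(hsv[...,0]<125)&(hsv[...,1]>90))
m=cv2.morphologyEx(m.astype(np.uint8),cv2.MORPH_OPEN,np.ones((9,9)))
cs,_=blobs(m); q=max(cs,key=len); W=np.array([plane(t,*p,.008)[:2]*1000 for p in f(q[:,0,:])],np.float32)
print("plate",cv2.minAreaRect(W),cv2.minAreaRect(q))
vis=c[:,:,::-1].copy(); cv2.drawContours(vis,[q],-1,(0,255,0),1)
o=(hsv[...,0]<22)&(hsv[...,1]>130); cs2,_=blobs(o)
for q in cs2:
    if len(q)>40: print("orange",f(q[:,0,:]).mean(0).round(1),plane(t,*f(q[:,0,:]).mean(0),.08).round(4),cv2.minAreaRect(np.array([plane(t,*p,.08)[:2]*1000 for p in f(q[:,0,:])],np.float32)))
b1,_=up(t,362,237,14,14); b2,_=up(s,310,258,20,10)
pad=lambda i:cv2.copyMakeBorder(i[:,:,::-1],0,max(0,400-i.shape[0]),0,0,0)
cv2.imwrite("pics/c2.png",np.hstack([cv2.resize(vis,(400,400)),np.vstack([cv2.resize(b1[:,:,::-1],(200,200)),cv2.resize(b2[:,:,::-1],(200,200))])]))
# toolbox height: top face corners in top & scene
for (ut,vt),(us,vs) in[((249,323),(124,208)),((375,305),(266,232))]:
    c1,r1=ray(t,ut,vt);c2,r2=ray(s,us,vs); A=np.stack([r1,-r2],1); x=np.linalg.lstsq(A,c2-c1,rcond=None)[0]; print("box",(c1+r1*x[0]).round(3),(c2+r2*x[1]).round(3))
E
```

```text
plate ((530.8177490234375, 74.14077758789062), (119.27578735351562, 211.15621948242188), 1.9492608308792114) ((334.26422119140625, 338.5145263671875), (291.363525390625, 531.4037475585938), 64.09349060058594)
orange [302.5 235.2] [0.5011 0.075  0.08  ] ((501.13134765625, 74.44324493408203), (17.945375442504883, 30.454811096191406), 1.083913803100586)
orange [294.7 219.3] [0.5563 0.0764 0.08  ] ((556.3558349609375, 76.17924499511719), (4.94395637512207, 26.239072799682617), 2.829941987991333)
orange [274.4 203. ] [0.6302 0.1123 0.08  ] ((630.1636962890625, 112.9234390258789), (43.22798156738281, 52.3459358215332), 66.97630310058594)
orange [274.5 203.2] [0.6296 0.1123 0.08  ] ((629.58251953125, 112.20706939697266), (16.936635971069336, 22.1632080078125), 22.29641342163086)
box [0.33  0.319 0.091] [0.197 0.359 0.083]
box [ 0.224 -0.017  0.171] [ 0.314 -0.076  0.181]
```

View pics/c2.png

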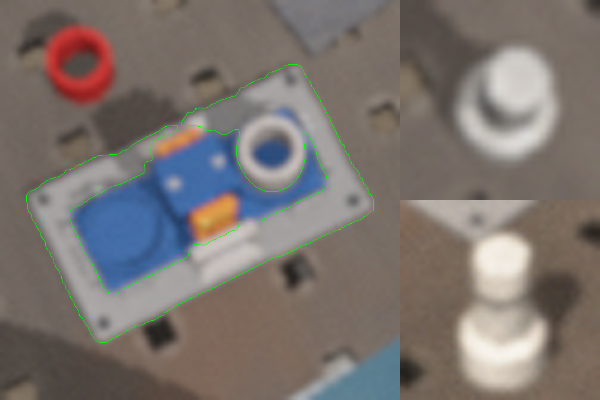

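The picture shows the dock plate outlined cleanly, the bolt's top disc separate from its head, and the orange pads at top (302,235) and (295,219). The plate centre (0.531, 0.074) with yaw about 92° agrees with the loaded sleeve at (0.531, 0.020). Next come the bolt axis and the toolbox height.

```bash
cat >> m.py <<'E'
def tri(a,b):
    (c1,r1),(c2,r2)=a,b; x=np.linalg.lstsq(np.stack([r1,-r2],1),c2-c1,rcond=None)[0]; p,q=c1+r1*x[0],c2+r2*x[1]; return ((p+q)/2).round(4),round(np.linalg.norm(p-q),4)
def go(x,y,z,ang=None):
    s=env.state(); from scipy.spatial.transform import Rotation as R
    r=R.from_quat(s["orientation"]); M=r.as_matrix(); v=M.T@(np.array([x,y,z])-s["eef_pos"]); a=np.degrees(np.arctan2(M[1,1],M[0,1]))
    sp=0 if ang is None else -(((ang-a)+90)%180-90)
    print("now",s["eef_pos"].round(4),"yang",round(a,1),"tilt",np.round(M[:2,2],4),"-> frac",(v/.5).round(4),"spin",round(sp/45,4),"q",s["qpos"].round(2),"F",s["contact_force"].round(1),"w",round(s["grip_width"],4),"t",s["time_s"])
E
python3 - <<'E'
from m import *
import pickle
ds=pickle.load(open("d0.pkl","rb"));t=ds["top"];s=ds["scene"]
for a,b in[((249,323),(180,190)),((345,263),(266,232)),((375,305),(215,265)),((281,373),(124,208))]: print("box",tri(ray(t,*a),ray(s,*b)))
# bolt: silhouette mid columns/rows
c,f=up(s,310,258,22,8); g=cv2.cvtColor(c,cv2.COLOR_RGB2GRAY)
for v in (242,246,249,263,267):
    row=g[int((v-236+.5)*8)].astype(int); on=np.where(row>145)[0]; on=on[(on>12*8)&(on<32*8)]; print(v,f([on.min(),0])[0].round(2),f([on.max(),0])[0].round(2), "mid",((f([on.min(),0])[0]+f([on.max(),0])[0])/2).round(2))
c,f=up(t,362,237,14,14); g=cv2.cvtColor(c,cv2.COLOR_RGB2GRAY)
for th in(165,180,190,200,210):
    cs,_=blobs(g>th); 
    for q in cs:
        if len(q)>50:
            P=f(q[:,0,:]); e=cv2.fitEllipse(P.astype(np.float32)); print("bolt top",th,np.round(e[0],2),np.round(e[1],1),plane(t,*e[0],.073).round(4))
r=cv2.HoughCircles(g,cv2.HOUGH_GRADIENT,1,40,param1=60,param2=12,minRadius=50,maxRadius=120)
for x in (r[0][:5] if r is not None else []): p=f(x[:2]); print("hough",p.round(2),(x[2]/14).round(2),plane(t,*p,.073).round(4),plane(t,*p,.027).round(4))
go(.5195,.288,.2,1.9)
E
```

```text
box (array([0.3339, 0.317 , 0.0894]), np.float64(0.0087))
box (array([ 0.3697, -0.0026,  0.1033]), np.float64(0.003))
box (array([ 0.2187, -0.022 ,  0.1178]), np.float64(0.0129))
box (array([0.1718, 0.2853, 0.1353]), np.float64(0.0007))
242 299.69 309.81 mid 304.75
246 304.06 314.94 mid 309.5
249 303.69 315.69 mid 309.69
263 301.19 318.56 mid 309.88
267 301.44 317.94 mid 309.69
bolt top 165 [363.2  236.98] [11.5 14.6] [ 0.4205 -0.091   0.073 ]
bolt top 180 [363.15 237.05] [10.7 13.9] [ 0.4204 -0.0908  0.073 ]
bolt top 190 [363.12 237.15] [10.  13.4] [ 0.4201 -0.0906  0.073 ]
bolt top 200 [364.39 241.95] [2.3 8. ] [ 0.4052 -0.0874  0.073 ]
bolt top 200 [364.03 233.99] [6.4 7.1] [ 0.4278 -0.0975  0.073 ]
bolt top 210 [364.4  242.17] [1.3 4.8] [ 0.4046 -0.0872  0.073 ]
bolt top 210 [361.85 234.41] [1.7 3.4] [ 0.4294 -0.0909  0.073 ]
now [0.1954 0.6193 0.2049] yang 72.5 tilt [-0.0005 -0.0016] -> frac [-0.8175 -0.4367  0.0105] spin 1.5685 q [-1.33  0.63  0.04  1.52 -0.03  1.   -0.02] F [ 0.1 -0.5  0.1] w 0.0854 t 0.1
```

```bash
python3 - <<'E'
from m import *
import pickle
ds=pickle.load(open("d0.pkl","rb"));t=ds["top"];s=ds["scene"]
for n,a,b in[("bolt",(364.0,233.8),(309.7,247.1)),("B",(236.9,261.1),(240.3,182.3))]: print(n,tri(ray(t,*a),ray(s,*b)))
for n,p in[("bolt",(.4283,-.097,.073)),("B",(.5195,.288,.04)),("Bbase",(.5195,.288,0)),("loaded top",(.5325,.0201,.056)),("corner",(.5308+.056*1-.102*.03,.0741+.102,.008)),("towertop",(.5308,.0741,.086))]: print(n,proj(s,p).round(1),proj(t,p).round(1))
E
```

```text
bolt (array([ 0.4268, -0.0964,  0.0762]), np.float64(0.0023))
B (array([0.5192, 0.2884, 0.0384]), np.float64(0.0013))
bolt [310.8 247.8] [363.8 233.9]
B [240.6 181.8] [236.9 261.1]
Bbase [242.  192.6] [238.9 263.2]
loaded top [306.8 213.3] [314.6 220.7]
corner [282.3 196.3] [263.5 230.1]
towertop [292.1 196.5] [298.7 225.9]
```

Request:
jog_arm(series=[[-0.1,-0.05,0,0.19],[-0.19,-0.1,0,0.38],[-0.28,-0.15,0,0.57],[-0.37,-0.2,0,0.76],[-0.45,-0.24,0,0.95]], hand=0.7)

```text
time_s: 0.6
eef_pos: [0.3712, 0.4394, 0.2055]
orientation: [0.505, 0.863, -0.0, -0.0]
contact_force: [-0.4, 0.3, 0.4]
grip_width: 0.0727
gripper_force: 0.0
```

```bash
python3 -c "
from m import *
go(.5193,.2882,.10,1.9)"
```

```text
now [0.3712 0.4394 0.2055] yang 29.4 tilt [-0.0005 -0.0004] -> frac [-0.4088  0.1097  0.211 ] spin 0.6109 q [-1.08  0.53  0.25  1.74 -0.16  0.89 -0.25] F [-0.4  0.3  0.4] w 0.0727 t 0.6
```

Request:
jog_arm(series=[[-0.08,0.02,0,0.15],[-0.17,0.04,0,0.3],[-0.25,0.07,0,0.45],[-0.34,0.09,0.08,0.61],[-0.405,0.107,0.17,0.615]])

```text
time_s: 1.1
eef_pos: [0.5129, 0.2982, 0.1345]
orientation: [0.696, 0.718, 0.002, 0.001]
contact_force: [-0.3, 0.8, -0.3]
grip_width: 0.0725
gripper_force: 0.0
```

Request:
jog_arm(series=[[0,0,0.02,0],[0,0,0.04,0]])

```text
time_s: 1.3
eef_pos: [0.5096, 0.2986, 0.1124]
orientation: [0.695, 0.719, -0.001, -0.0]
contact_force: [-0.7, 0.9, 0.7]
grip_width: 0.0725
gripper_force: 0.0
```

```bash
python3 -c "
from m import *
go(.5193,.2882,.02,1.9)
d=cam('top');e=cam('scene')
a,_=up(d,237,255,32,6);b,_=up(e,245,170,32,6)
cv2.imwrite('pics/p1.png',np.hstack([a,b])[:,:,::-1])"
```

```text
now [0.5096 0.2986 0.1124] yang 2.0 tilt [-0.0021 -0.0011] -> frac [-0.0214  0.0191  0.1849] spin 0.0013 q [-0.78  0.68  0.33  1.78 -0.31  0.73 -0.26] F [-0.7  0.9  0.7] w 0.0725 t 1.3
```

View pics/p1.png

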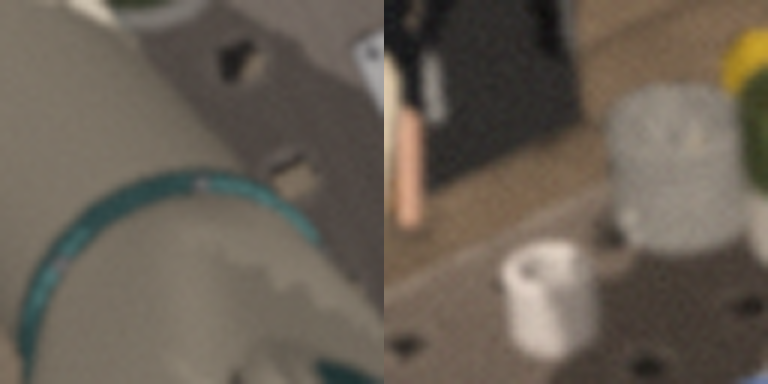

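```bash
python3 -c "
from m import *
go(.5193,.2882,.02,1.9)
e=cam('scene');save(e,'s2.png');print(proj(e,env.state()['eef_pos']))"
```

```text
now [0.5083 0.3006 0.1128] yang 2.2 tilt [-0.0027 -0.0002] -> frac [-0.0256  0.0215  0.1855] spin 0.0057 q [-0.78  0.68  0.32  1.78 -0.31  0.73 -0.26] F [-1.1 -0.3  0.9] w 0.0728 t 1.4
[232.25963943 160.57052209]
```

View pics/s2.png

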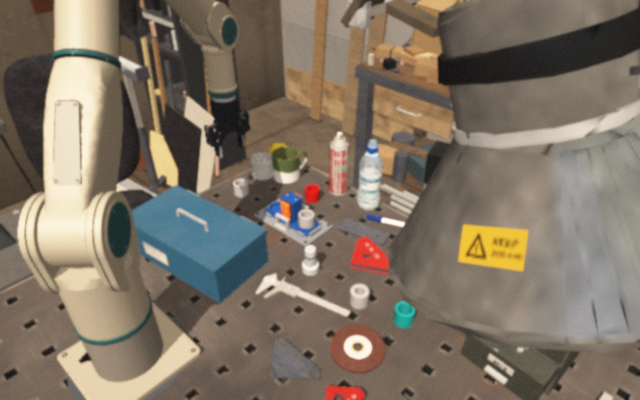

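The dark gripper is at scene (228,145), above and slightly beyond the sleeve at (240,188). I'll correct the position and go down.

Request:
jog_arm(series=[[-0.012,0.01,0.03,0],[-0.025,0.021,0.06,0],[-0.025,0.021,0.06,0],[-0.025,0.021,0.06,0]])

```text
time_s: 1.85
eef_pos: [0.5208, 0.2868, 0.0834]
orientation: [0.695, 0.719, -0.001, -0.0]
contact_force: [0.3, -0.1, -0.2]
grip_width: 0.0727
gripper_force: 0.0
```

```bash
python3 -c "
from m import *
go(.5193,.2882,.014,1.9)"
```

```text
now [0.5208 0.2868 0.0834] yang 2.0 tilt [-0.0009 -0.0006] -> frac [ 0.003  -0.0029  0.1388] spin 0.0022 q [-0.74  0.73  0.3   1.79 -0.32  0.68 -0.22] F [ 0.3 -0.1 -0.2] w 0.0727 t 1.85
```

Request:
jog_arm(series=[[0.002,-0.002,0.05,0],[0.002,-0.002,0.1,0],[0.002,-0.002,0.138,0],[0.002,-0.002,0.138,0]])

```text
time_s: 2.25
eef_pos: [0.5181, 0.288, 0.0131]
orientation: [0.694, 0.72, -0.002, -0.001]
contact_force: [-0.8, -1.0, 0.0]
grip_width: 0.0727
gripper_force: 0.0
```

Request:
jog_arm(series=[[0,0,0,0],[0,0,0,0],[0,0,0,0],[0,0,0,0],[0,0,0,0]], hand=-1)

```text
time_s: 2.75
eef_pos: [0.5202, 0.2886, 0.0155]
orientation: [0.694, 0.72, 0.0, 0.0]
contact_force: [-0.8, -1.0, -0.0]
grip_width: 0.0006
gripper_force: 0.0
```

```bash
python3 -c "
from m import *
go(.5193,.2882,.15,1.9)"
```

```text
now [0.5202 0.2886 0.0155] yang 2.1 tilt [0.0008 0.0005] -> frac [-0.0006 -0.0016 -0.269 ] spin 0.0034 q [-0.71  0.83  0.25  1.82 -0.36  0.54 -0.19] F [-0.8 -1.  -0. ] w 0.0006 t 2.75
```

```bash
python3 -c "
from m import *
e=cam('scene');t=cam('top')
a,_=up(e,240,180,33,6);b,_=up(t,237,260,33,6);cv2.imwrite('pics/p2.png',np.hstack([a,b])[:,:,::-1]);print(proj(e,env.state()['eef_pos']),proj(t,env.state()['eef_pos']))"
```

```text
[241.5044566  188.43677552] [237.92079905 262.33557448]
```

View pics/p2.png

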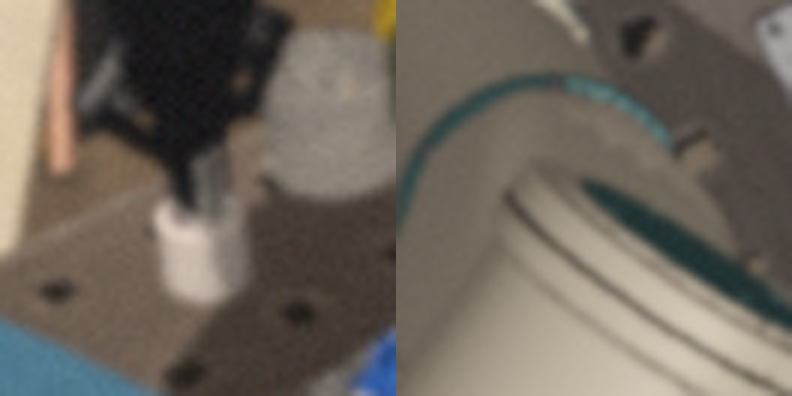

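```bash
python3 -c "
from m import *
p1=cv2.imread('pics/p1.png')[:,384:];p2=cv2.imread('pics/p2.png')[:,:396]
f1=cv2.resize(p1,None,fx=1/6,fy=1/6,interpolation=cv2.INTER_AREA);f2=cv2.resize(p2,None,fx=1/6,fy=1/6,interpolation=cv2.INTER_AREA)
print('before');print(f1[176-138:199-138,230-213:252-213].mean(2).astype(int))
print('after');print(f2[170-147:199-147,230-207:252-207].mean(2).astype(int))
s=cv2.imread('pics/s2.png');
for dx in(-.036,.036): print(proj(cam('scene'),[.508+dx,.3006,.1128+.011]))
print(s[140:166,212:252].mean(2).astype(int))
print(env.state()['grip_width'],env.state()['eef_pos'])"
```

```text
before
[[103 104 106 112 113 114 118 115 116 112 114 113 111 109 108 108 101  94
   81  70  64  69]
 [104 108 112 114 115 113 116 117 122 125 128 124 125 119 115 108 101  91
   78  68  59  57]
 [109 111 114 112 115 119 127 140 150 158 163 163 162 153 135 118 104  93
   77  70  62  58]
 [113 108 109 115 127 141 156 170 181 192 195 197 196 187 161 134 115 101
   88  81  78  76]
 [112 109 112 128 152 165 173 176 184 191 199 204 204 193 169 140 123 109
   97  94  94  95]
 [106 107 122 151 172 174 168 163 167 178 189 193 196 185 159 137 128 119
  108 102 102 101]
 [106 111 135 173 188 172 150 147 158 171 179 185 191 180 157 140 133 118
  110 106 102 102]
 [106 112 139 183 196 176 147 140 154 170 178 182 184 176 157 141 133 118
  104  98  96  90]
 [103 102 129 177 200 192 171 163 166 167 172 174 173 168 156 140 129 111
   92  85  80  79]
 [ 98  92 112 158 192 201 198 195 187 175 165 162 157 153 145 134 120 104
   89  72  68  65]
 [102  95 103 142 179 197 204 205 198 179 159 146 141 140 133 126 118 103
   84  69  63  60]
 [103 103 111 135 168 187 195 199 196 179 157 140 133 131 126 123 117 
[... 3355 characters left out ...]
 93
   77  67  63  59]
 [100  97  97 103 116 138 157 172 180 180 178 175 167 154 135 114  95  80
   68  64  63  60]
 [ 95  97  96  97 102 116 134 145 158 162 168 164 155 138 117  95  78  69
   62  62  61  64]
 [ 98  97  95  94  97 101 111 120 126 135 140 137 126 111  92  75  67  62
   59  60  62  64]
 [ 97  96  96  93  94  94  98 103 106 110 114 110 100  83  72  65  59  56
   57  56  63  64]]
[221.59542939 162.56878091]
[241.51325137 153.21830173]
[[ 30  31  29 ...  98 105 103]
 [ 32  25  26 ... 102 101 101]
 [ 33  29  28 ...  99  99  98]
 ...
 [190 163 145 ... 101 105 114]
 [187 158 137 ...  96  99 106]
 [186 155 129 ...  95  94 103]]
0.0002612842894329989 [0.51989998 0.28841495 0.01500459]
```

```bash
python3 -c "
import cv2,numpy as np
np.set_printoptions(linewidth=250)
s=cv2.imread('pics/s2.png').mean(2).astype(int)
print('cols',list(range(204,254)))
for r in range(124,172,2): print(r,*s[r,204:254])"
```

```text
cols [204, 205, 206, 207, 208, 209, 210, 211, 212, 213, 214, 215, 216, 217, 218, 219, 220, 221, 222, 223, 224, 225, 226, 227, 228, 229, 230, 231, 232, 233, 234, 235, 236, 237, 238, 239, 240, 241, 242, 243, 244, 245, 246, 247, 248, 249, 250, 251, 252, 253]
124 184 177 175 182 186 181 171 146 127 99 71 50 40 34 29 26 25 26 27 25 27 28 23 29 24 29 27 24 21 25 24 24 22 22 32 34 39 33 26 25 25 25 22 29 47 73 94 103 102 104
126 125 87 95 117 121 105 91 77 75 65 50 42 31 26 25 23 28 29 23 26 30 29 31 22 26 22 26 24 26 24 22 21 26 24 24 26 23 23 26 26 31 26 30 27 32 48 81 100 102 104
128 118 73 84 88 70 51 42 38 42 67 78 61 39 27 25 23 25 25 24 25 29 27 25 26 24 27 24 25 24 26 28 23 23 20 22 23 26 22 24 30 30 26 28 25 24 48 79 92 98 101
130 131 86 77 75 54 42 31 29 42 89 115 96 49 30 24 25 24 27 24 25 30 20 24 25 23 27 28 22 29 30 29 27 26 24 26 27 22 25 24 26 27 28 32 45 55 73 84 94 97 94
132 172 114 68 65 54 35 30 26 32 43 52 45 33 27 44 59 46 30 24 28 25 28 30 24 28 29 36 35 36 43 44 39 40 29 23 25 26 27 25 28 29 51 67 86 92 96 97 99 95 98
134 179 115 59 44 41 39 33 29 24 28 31 32 29 30 3
[... 2483 characters left out ...]
01 202 198 187 158 137 145 167 163 134 85 55 46 44 44 47 46 48 43 44 50 50 53 59 67 73 85 87 85 86 85 88 91 93 91 94 97 97 94 97 96 99 106 118 124
166 199 200 199 198 203 203 199 197 180 148 126 143 168 163 128 87 57 45 47 42 48 48 53 58 68 71 80 84 82 91 94 97 97 95 99 96 96 100 98 100 103 101 99 100 95 94 91 103 112 117
168 200 198 199 199 201 201 196 193 173 138 119 141 166 166 133 87 59 47 53 57 67 79 85 91 95 97 97 97 96 98 97 100 100 102 99 101 100 102 102 98 104 101 101 100 105 109 108 110 115 121
170 200 196 197 198 199 200 195 189 161 128 118 136 165 162 138 108 81 83 89 94 101 103 101 103 99 98 99 101 96 99 98 99 99 105 101 101 99 101 103 105 109 112 113 115 111 114 111 111 116 122
```

The pictures explain the miss: the fingers' ends stand about 20–30 mm above the reported TCP, so they closed over the top of the sleeve. The sleeve itself hasn't moved. I'll rise, reopen and check the true tip height.

Request:
jog_arm(series=[[0,0,-0.04,0],[0,0,-0.08,0],[0,0,-0.08,0]])

```text
time_s: 3.25
eef_pos: [0.5218, 0.2892, 0.0572]
orientation: [0.694, 0.72, 0.002, 0.001]
contact_force: [0.3, 0.1, 0.1]
grip_width: 0.0002
gripper_force: 0.0
```

Request:
jog_arm(series=[[0,0,0,0],[0,0,0,0],[0,0,0,0],[0,0,0,0]], hand=0.7)

```text
time_s: 3.65
eef_pos: [0.5194, 0.2882, 0.0542]
orientation: [0.694, 0.72, -0.001, -0.0]
contact_force: [-0.9, 0.0, 0.5]
grip_width: 0.058
gripper_force: 0.0
```

```bash
python3 -c "
from m import *
go(.5193,.2882,.014,1.9)
e=cam('scene');p=env.state()['eef_pos'];c,f=up(e,238,172,30,6);c=c.copy()
for dx in(-.036,.036):
  for dz in(.011,.03):
    q=((proj(e,p+[dx,0,dz])-[208,142]+.5)*6).astype(int);cv2.drawMarker(c,q.tolist(),(255,0,0) if dz<.02 else (0,255,0),0,14)
a,_=up(e,310,250,30,6)
cv2.imwrite('pics/p3.png',np.hstack([c,a])[:,:,::-1])"
```

```text
now [0.5194 0.2882 0.0542] yang 2.1 tilt [-0.0012 -0.0007] -> frac [ 0.0001 -0.0002  0.0804] spin 0.0033 q [-0.73  0.77  0.28  1.81 -0.34  0.62 -0.2 ] F [-0.9  0.   0.5] w 0.058 t 3.65
```

View pics/p3.png

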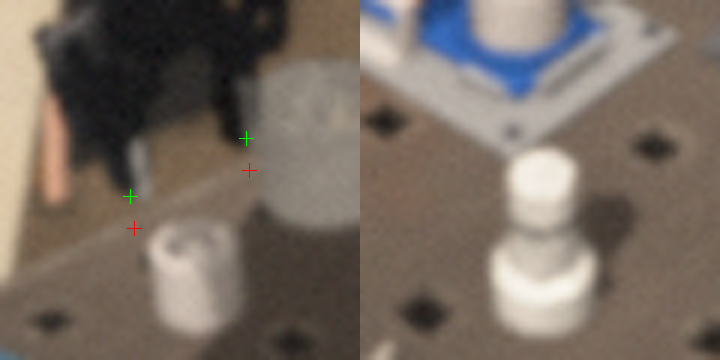

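The bolt stands clean at scene (309,248). The open fingertips, at scene crop (140,190) and (243,140), sit on the green marks, which are 30 mm above the reported TCP. So the real tips are about 20 mm higher than stated, and I'll aim that much lower while watching the force.

Request:
jog_arm(series=[[0,0,0.05,0],[0,0,0.09,0],[0,0,0.115,0],[0,0,0.128,0],[0,0,0.128,0]])

```text
time_s: 4.2
eef_pos: [0.5195, 0.2881, -0.0098]
orientation: [0.694, 0.72, -0.001, -0.0]
contact_force: [0.5, 0.4, 0.2]
grip_width: 0.0729
gripper_force: 0.0
```

Request:
jog_arm(series=[[0,0,0,0],[0,0,0,0],[0,0,0,0],[0,0,0,0],[0,0,0,0]], hand=-1)

```text
time_s: 4.7
eef_pos: [0.5206, 0.2888, -0.0078]
orientation: [0.694, 0.72, 0.001, 0.0]
contact_force: [-0.0, -1.2, 6.3]
grip_width: 0.0417
gripper_force: 60.9
```

```bash
python3 -c "
from m import *
go(.5193,.2882,.15,1.9);print(env.state()['gripper_force'])"
```

```text
now [ 0.5206  0.2888 -0.0078] yang 2.0 tilt [0.0015 0.0011] -> frac [-0.0007 -0.0021 -0.3155] spin 0.0033 q [-0.7   0.86  0.23  1.82 -0.38  0.5  -0.17] F [-0.  -1.2  6.3] w 0.0417 t 4.7
60.926992781460285
```

Request:
jog_arm(series=[[0,0,-0.06,0],[0,0,-0.14,0],[0,0,-0.22,0],[0,0,-0.28,0],[0,0,-0.28,0]])

```text
time_s: 5.2
eef_pos: [0.523, 0.2898, 0.1356]
orientation: [0.694, 0.72, 0.004, 0.001]
contact_force: [0.2, 1.0, -1.1]
grip_width: 0.0416
gripper_force: 61.7
```

```bash
python3 -c "
from m import *
go(.4275,-.0967,.13,1.9);print(env.state()['gripper_force'])
e=cam('scene');p=env.state()['eef_pos'];q=proj(e,p+[0,0,.03]);print(q)
c,f=up(e,q[0],q[1],22,16);cv2.imwrite('pics/p4.png',c[:,:,::-1]);np.save('p4.npy',e['frame'])
g=e['frame'].mean(2).astype(int);u,v=q.astype(int);np.set_printoptions(linewidth=200)
print(u-14,v-8);print(g[v-8:v+20,u-14:u+15])"
```

```text
now [0.523  0.2898 0.1356] yang 2.1 tilt [0.0079 0.0046] -> frac [-0.7656 -0.2186  0.0063] spin 0.0034 q [-0.77  0.66  0.34  1.75 -0.3   0.77 -0.24] F [ 0.2  1.  -1.1] w 0.0416 t 5.2
61.663647405803204
[236.32476153 145.63896831]
222 137
[[ 26  25  25  28  25  21  20  35  48  82 101 115 120 120 118 118 116 113 106  91  72  61  67  75  72  81  98 100  99]
 [ 26  27  26  27  23  23  32  44  65  91 112 125 126 130 126 125 125 121 116 114  95  71  73  74  73  84  93 100 100]
 [ 37  30  24  21  23  27  37  63  82  95 107 123 123 124 127 125 123 120 123 122 113  87  79  83  78  82  96  98  99]
 [ 41  38  30  29  20  26  39  68  89  98 105 119 122 125 124 124 122 119 123 127 120  93  82  86  86  89  97  98 100]
 [ 42  38  30  28  30  27  42  68  89  93 103 115 119 123 126 125 126 128 132 133 121  94  78  90  96 100  99 101 103]
 [ 46  41  33  31  29  29  40  68  95 100 104 116 128 133 133 132 130 136 136 131 113  90  73  91 101 108 106 104  98]
 [ 41  44  41  35  31  28  33  60  94 102 105 122 133 137 135 138 134 134 130 124 111  94  83  89 102 106 103  98  93]
 [ 43  44  40  36  32  31  37
[... 1770 characters left out ...]
 43  43  45  43  42  41  46  42  45  47  48  45  47  40  46  51  49  52  62  62  70  76  83  93 103 112]
 [ 46  43  43  45  46  46  46  44  46  46  44  43  45  44  47  43  45  46  52  58  62  69  79  82  84  88  95 103 110]
 [ 41  44  42  43  44  45  41  44  44  44  47  45  49  48  52  52  51  54  59  61  72  78  85  92  90  89  93 103 112]
 [ 39  47  43  44  42  44  44  43  45  44  46  48  50  55  60  66  66  66  69  73  82  85  93  92  92  96  95 104 108]
 [ 44  42  43  41  43  44  44  43  46  49  48  55  60  72  76  78  76  75  78  81  86  92  94  93  96  96  95 102 106]
 [ 44  45  45  45  42  42  46  46  50  57  60  65  73  85  86  88  88  88  84  90  94  92  92  97  93  96  99 103 102]]
```

The sleeve is held, with its bottom at about row 154 and the finger ends about 17 mm above its underside. Now I'll carry it over to the bolt.

Request:
jog_arm(series=[[-0.07,-0.02,0,0],[-0.16,-0.045,0,0],[-0.255,-0.07,0,0],[-0.35,-0.1,0,0],[-0.445,-0.127,0,0]])

```text
time_s: 5.75
eef_pos: [0.4623, 0.062, 0.1297]
orientation: [0.694, 0.72, -0.001, -0.001]
contact_force: [1.7, -0.4, -1.0]
grip_width: 0.042
gripper_force: 61.6
```

Request:
jog_arm(series=[[-0.09,-0.025,0,0],[-0.18,-0.05,0,0],[-0.26,-0.075,0,0],[-0.31,-0.088,0,0],[-0.318,-0.09,0,0]])

```text
time_s: 6.25
eef_pos: [0.4229, -0.1002, 0.1301]
orientation: [0.697, 0.717, -0.001, -0.001]
contact_force: [0.1, 0.1, -1.9]
grip_width: 0.0418
gripper_force: 61.6
```

Request:
jog_arm(series=[[0,0,0.02,0],[0,0,0.03,0],[0,0,0.03,0]])

```text
time_s: 6.55
eef_pos: [0.4244, -0.095, 0.1145]
orientation: [0.693, 0.721, -0.001, -0.001]
contact_force: [-0.6, 0.3, -1.9]
grip_width: 0.042
gripper_force: 61.6
```

```bash
python3 -c "
from m import *
go(.4275,-.0967,.08,1.9)
e=cam('scene');t=cam('top');np.save('e5.npy',e['frame']);np.save('t5.npy',t['frame']);p=env.state()['eef_pos']
print(proj(e,p+[0,0,.0085]),proj(e,p+[0,0,.0485]),proj(t,p+[0,0,.0485]))
a,_=up(e,309,235,25,8);b,_=up(t,364,225,25,8)
cv2.imwrite('pics/p5.png',np.hstack([a,b])[:,:,::-1])"
```

```text
now [ 0.4244 -0.095   0.1145] yang 2.2 tilt [-0.003   0.0011] -> frac [-0.0037  0.0063  0.0691] spin 0.0067 q [-0.03  0.5   0.26  2.19 -0.27  0.48  0.48] F [-0.6  0.3 -1.9] w 0.042 t 6.55
[309.0661769  231.95941824] [308.80191905 218.60482641] [367.36453147 227.97155571]
```

Request:
jog_arm(series=[[-0.003,0.004,0.03,0.005],[-0.003,0.006,0.06,0.005],[-0.003,0.006,0.069,0.005],[-0.003,0.006,0.069,0.005],[-0.003,0.006,0.069,0.005]])

```text
time_s: 7.15
eef_pos: [0.4284, -0.098, 0.0818]
orientation: [0.696, 0.718, 0.0, 0.0]
contact_force: [0.3, 0.1, -1.5]
grip_width: 0.0417
gripper_force: 61.6
```

```bash
python3 -c "
from m import *
go(.4275,-.0967,.078,1.9)
e=cam('scene');t=cam('top');np.save('e5.npy',e['frame']);np.save('t5.npy',t['frame']);p=env.state()['eef_pos']
print(proj(e,p+[0,0,.0085]),proj(e,p+[0,0,.0485]),proj(t,p+[0,0,.0485]))
np.set_printoptions(linewidth=200)
g=e['frame'].mean(2).astype(int); print('cols 294..');print(np.c_[np.arange(226,276),g[226:276,294:326]])
a,_=up(e,309,240,25,8);b,_=up(t,364,228,25,8)
cv2.imwrite('pics/p5.png',np.hstack([a,b])[:,:,::-1])"
```

```text
now [ 0.4284 -0.098   0.0818] yang 1.9 tilt [ 0.0004 -0.0001] -> frac [ 0.0027 -0.0018  0.0076] spin -0.0011 q [ 0.01  0.57  0.22  2.2  -0.3   0.4   0.5 ] F [ 0.3  0.1 -1.5] w 0.0417 t 7.15
[311.11014132 242.44452452] [310.89659122 229.57288171] [366.26543464 229.23732762]
cols 294..
[[226  30  31 ... 146 163 169]
 [227  31  27 ... 150 169 173]
 [228  38  35 ... 158 169 175]
 ...
 [273  78  95 ... 105 105 104]
 [274  94  99 ... 102 100 102]
 [275  97  99 ... 104  99  99]]
```

View pics/p5.png

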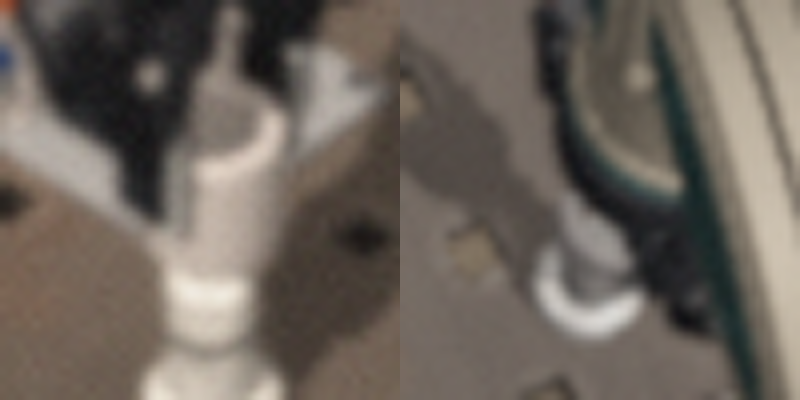

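```bash
python3 -c "
import numpy as np
g=np.load('e5.npy').mean(2).astype(int)
print('     ',*range(300,324))
for r in range(226,258): print(r,' ',*g[r,300:324])
p=np.load('p4.npy').mean(2).astype(int)
"
```

```text
300 301 302 303 304 305 306 307 308 309 310 311 312 313 314 315 316 317 318 319 320 321 322 323
226   36 54 75 72 54 37 34 57 92 121 132 137 133 128 122 109 99 75 54 54 72 97 117 146
227   25 37 43 42 42 39 39 58 98 118 122 124 125 126 124 124 122 109 85 69 77 100 122 150
228   24 26 29 36 34 32 39 66 93 117 117 122 117 119 118 122 134 139 120 98 90 109 134 158
229   29 27 28 32 35 34 44 72 101 113 119 119 116 114 110 119 145 168 164 132 106 117 144 164
230   25 29 25 34 36 42 53 74 99 114 119 116 118 115 113 125 153 187 184 150 118 124 155 169
231   23 27 22 32 36 48 63 82 102 117 117 114 114 114 113 128 162 191 189 149 117 130 156 164
232   29 19 24 29 43 61 82 94 100 112 120 117 116 119 126 146 178 194 181 144 111 124 144 145
233   25 25 25 32 54 82 99 103 106 121 122 126 128 139 156 182 197 195 171 132 112 124 132 121
234   29 24 29 35 67 101 117 114 124 140 152 153 164 181 190 199 199 185 155 127 117 119 113 107
235   30 31 25 38 74 114 123 128 152 178 189 194 193 199 203 197 184 161 139 123 115 105 105 102
236   36 31 27 40 76 116 129 134 161 191 206 208 204 199 189 180 163 144
[... 1302 characters left out ...]
13 212 208 208 203 177 138 94 70 62 57 62 58 62 61
251   101 102 105 116 150 192 217 230 231 226 226 228 227 216 187 141 96 68 62 56 60 59 61 61
252   100 99 105 113 141 179 207 221 225 224 224 227 221 205 175 136 94 72 61 61 62 62 63 61
253   100 103 100 112 133 168 194 204 211 211 212 211 206 188 163 125 97 75 63 60 58 61 58 59
254   101 99 102 106 132 166 187 195 197 202 197 194 193 177 153 127 91 70 65 58 63 62 60 62
255   100 99 99 105 125 159 184 193 199 198 197 198 188 171 149 115 84 69 64 57 58 59 60 64
256   96 99 100 100 119 146 169 183 194 195 198 192 182 162 137 105 80 66 64 66 61 59 62 60
257   97 97 101 102 111 129 145 160 173 180 178 176 161 140 115 102 85 73 64 60 61 61 58 61
```

```bash
python3 -c "
from m import *
import pickle
t=pickle.load(open('d0.pkl','rb'))['top']
def circ(c,r,z): 
    a=np.linspace(0,2*np.pi,181); return np.array([proj(t,[c[0]+r*np.cos(k),c[1]+r*np.sin(k),z]) for k in a])
for z in(.09,.13):
    q=circ((.4284,-.098),.022,z);print('sleeve',z,'cols',q[:,0].min().round(2),q[:,0].max().round(2),'rows',q[:,1].min().round(2),q[:,1].max().round(2))
for r,z in((.021,0),(.021,.027),(.014,.073)):
    q=circ((.4275,-.0967),r,z);print('bolt',z,'cols',q[:,0].min().round(2),q[:,0].max().round(2),'rows',q[:,1].min().round(2),q[:,1].max().round(2))
g=np.load('t5.npy').mean(2).astype(int);o=t['frame'].mean(2).astype(int)
print('now 352..');
for r in range(224,250): print(r,*g[r,352:376])
print('orig');
for r in range(226,250): print(r,*o[r,352:376])
"
```

```text
sleeve 0.09 cols 357.41 372.01 rows 225.38 239.63
sleeve 0.13 cols 358.74 373.76 rows 222.09 236.71
bolt 0 cols 354.76 367.87 rows 232.89 245.75
bolt 0.027 cols 355.54 368.9 rows 230.95 244.02
bolt 0.073 cols 359.24 368.43 rows 229.71 238.68
now 352..
224 82 92 102 106 108 107 92 63 33 24 36 42 51 66 89 112 126 135 141 132 120 93 51 33
225 77 81 88 96 108 109 103 82 46 25 24 34 45 54 68 80 101 119 129 136 139 123 70 33
226 74 76 79 89 104 108 107 98 72 41 23 24 36 48 53 60 75 89 99 113 124 117 69 37
227 74 75 77 83 95 105 110 116 111 79 38 27 31 35 46 51 58 65 72 80 89 84 54 38
228 77 76 76 77 82 92 101 121 129 104 62 32 24 29 30 40 45 51 56 59 65 60 47 37
229 79 77 76 76 74 78 92 119 136 121 97 75 45 30 29 29 35 41 40 47 49 43 42 37
230 84 81 77 73 76 77 86 112 138 134 130 125 92 57 35 28 32 35 37 35 38 39 38 37
231 88 80 78 76 75 77 81 108 134 142 143 143 128 103 68 39 32 33 35 38 38 37 36 36
232 88 82 78 76 73 78 83 99 124 142 145 142 144 131 99 54 33 36 44 50 39 33 36 36
233 81 84 79 76 81 94 99 92 111 130 143 146 149 144 121 66 34 39 43 42 29 30 38 39
234 76 83 78 79 99 120 118 
[... 3079 characters left out ...]
2
243 105 106 107 107 103 110 131 159 180 196 206 212 211 198 177 149 119 108 109 111 111 113 114 115
244 104 103 107 108 106 104 111 127 148 166 178 183 179 157 130 113 108 108 110 110 111 112 113 113
245 105 106 105 108 107 105 105 109 118 127 134 138 133 120 109 107 105 108 109 109 111 112 112 113
246 104 105 107 106 107 107 106 105 108 109 113 113 110 108 107 107 107 107 108 108 109 111 112 114
247 104 104 104 107 107 107 106 104 105 105 107 106 106 106 108 107 107 108 106 107 107 110 110 112
248 104 105 105 107 110 109 108 107 107 108 106 104 104 104 105 106 108 106 105 105 107 107 111 110
249 104 105 107 112 111 107 100 99 107 108 107 103 105 105 106 106 108 105 105 104 104 107 109 110
```

Sleeve in the scene view: edges at columns 302.4 and 319.3, so its middle is at 310.85 against the bolt's 309.75. In the top view both agree with their predictions to about 0.2 px. The sleeve must go about 2–3 mm left, to (0.4271, -0.0963).

Request:
jog_arm(series=[[0.003,-0.0026,0,0],[0.003,-0.0026,0,0],[0.003,-0.0026,0.01,0],[0.003,-0.0026,0.02,0],[0.003,-0.0026,0.02,0]])

```text
time_s: 7.75
eef_pos: [0.4263, -0.0965, 0.0707]
orientation: [0.696, 0.718, -0.0, -0.001]
contact_force: [-0.1, 0.6, -2.4]
grip_width: 0.042
gripper_force: 61.6
```

```bash
python3 -c "
from m import *
go(.4271,-.0963,.058,1.9)
go(.4271,-.0963,.058,1.9)
e=cam('scene');g=e['frame'].mean(2).astype(int)
for r in (240,242,244,246,248,250,252,254,256): print(r,*g[r,298:324])"
```

```text
now [ 0.4263 -0.0965  0.0707] yang 1.8 tilt [-0.0014  0.0003] -> frac [0.0004 0.0016 0.0254] spin -0.0017 q [ 0.02  0.59  0.2   2.22 -0.31  0.36  0.51] F [-0.1  0.6 -2.4] w 0.042 t 7.75
now [ 0.4263 -0.0965  0.0707] yang 1.8 tilt [-0.0014  0.0003] -> frac [0.0004 0.0016 0.0254] spin -0.0017 q [ 0.02  0.59  0.2   2.22 -0.31  0.36  0.51] F [-0.1  0.6 -2.4] w 0.042 t 7.75
240 64 38 31 30 41 76 116 129 130 155 184 197 200 200 195 187 175 160 141 121 110 99 96 90 81 71
242 55 39 35 35 47 89 121 135 132 151 173 182 181 177 174 165 161 151 136 121 102 85 72 67 62 63
244 73 55 44 42 50 88 128 134 134 154 174 180 180 175 170 160 158 144 132 115 96 74 64 62 63 62
246 97 95 96 90 85 105 129 137 137 150 170 178 177 172 166 163 154 141 130 113 89 72 60 60 59 65
248 99 106 118 138 149 157 157 155 155 168 177 179 178 172 168 160 153 141 122 101 80 65 60 57 57 59
250 101 100 110 120 138 162 171 177 179 179 179 176 172 173 165 161 143 124 99 75 62 60 61 60 60 63
252 97 102 100 101 106 122 137 159 173 177 171 169 166 163 160 148 134 105 87 67 59 61 59 61 62 61
254 102 101 98 102 101 107 131 164 182 190 190 188 185 180 173 160 144 112 84 67 61 57 59 58 57 60
256 99 96 98 99 99 104 114 144 168 186 190 196 197 191 181 163 135 101 78 69 62 63 58 59 54 59
```

Request:
jog_arm(series=[[0,0.001,0.01,0],[0,0.001,0.02,0],[0,0.001,0.026,0]])

```text
time_s: 8.1
eef_pos: [0.4271, -0.0966, 0.0579]
orientation: [0.696, 0.718, -0.0, -0.0]
contact_force: [-0.1, 0.5, -2.1]
grip_width: 0.0418
gripper_force: 61.6
```

Request:
jog_arm(series=[[0,0,0,0]])

```text
time_s: 8.2
eef_pos: [0.4269, -0.0966, 0.0579]
orientation: [0.696, 0.718, -0.0, -0.0]
contact_force: [-0.2, -0.1, -1.5]
grip_width: 0.0419
gripper_force: 61.6
```

Request:
jog_arm(series=[[0,0,0.01,0],[0,0,0.02,0],[0,0,0.03,0],[0,0,0.03,0]])

```text
time_s: 8.6
eef_pos: [0.4268, -0.0966, 0.0427]
orientation: [0.696, 0.718, -0.0, -0.001]
contact_force: [-0.1, -0.2, -1.6]
grip_width: 0.042
gripper_force: 61.6
```

Request:
jog_arm(series=[[0,0,0.01,0],[0,0,0.02,0],[0,0,0.03,0],[0,0,0.03,0]])

```text
time_s: 9.0
eef_pos: [0.4269, -0.0966, 0.0278]
orientation: [0.696, 0.718, -0.0, -0.001]
contact_force: [-0.6, -0.6, -1.8]
grip_width: 0.0415
gripper_force: 61.6
```

Request:
jog_arm(series=[[0,0,0.008,0],[0,0,0.014,0],[0,0,0.017,0],[0,0,0.017,0]])

```text
time_s: 9.4
eef_pos: [0.4273, -0.0967, 0.0197]
orientation: [0.696, 0.718, -0.0, -0.0]
contact_force: [0.6, 0.1, -1.8]
grip_width: 0.0419
gripper_force: 61.6
```

Request:
jog_arm(series=[[0,0,0.002,0],[0,0,0.004,0],[0,0,0.004,0]])

```text
time_s: 9.7
eef_pos: [0.4274, -0.0967, 0.0179]
orientation: [0.696, 0.718, -0.0, 0.0]
contact_force: [0.7, 0.2, -1.7]
grip_width: 0.0418
gripper_force: 61.6
```

Request:
jog_arm(series=[[0,0,0.002,0],[0,0,0.004,0],[0,0,0.004,0]])

```text
time_s: 10.0
eef_pos: [0.4277, -0.097, 0.0166]
orientation: [0.696, 0.718, 0.0, 0.001]
contact_force: [-1.3, 0.1, 8.7]
grip_width: 0.0421
gripper_force: 62.8
```

Request:
jog_arm(series=[[0,0,0.001,0],[0,0,0.002,0],[0,0,0.002,0]])

```text
time_s: 10.3
eef_pos: [0.4277, -0.0969, 0.0164]
orientation: [0.696, 0.718, 0.001, 0.001]
contact_force: [-2.5, 0.8, 19.5]
grip_width: 0.0419
gripper_force: 63.9
```

The sleeve is seated: the force rose to 19.5 N at the expected height. Now I'll lift off and carry it to the cup.

Request:
jog_arm(series=[[0,0,-0.02,0],[0,0,-0.05,0],[0,0,-0.08,0],[0,0,-0.12,0],[0,0,-0.16,0]])

```text
time_s: 10.8
eef_pos: [0.427, -0.0964, 0.0957]
orientation: [0.696, 0.718, -0.0, -0.0]
contact_force: [0.0, -1.0, -2.1]
grip_width: 0.0418
gripper_force: 61.6
```

Request:
jog_arm(series=[[0,0,-0.05,0],[0,0,-0.08,0],[0,0,-0.08,0]])

```text
time_s: 11.1
eef_pos: [0.4286, -0.0967, 0.1366]
orientation: [0.696, 0.718, 0.001, 0.002]
contact_force: [0.6, -0.2, -0.8]
grip_width: 0.0415
gripper_force: 61.6
```

```bash
python3 -c "
from m import *
go(.5285,.128,.13,1.9)"
```

```text
now [ 0.4286 -0.0967  0.1366] yang 1.9 tilt [ 0.0039 -0.0003] -> frac [0.4427 0.2142 0.0138] spin -0.0009 q [-0.17  0.49  0.47  2.17 -0.41  0.57  0.63] F [ 0.6 -0.2 -0.8] w 0.0415 t 11.1
```

Request:
jog_arm(series=[[0.06,0.03,0,0],[0.14,0.068,0,0],[0.22,0.106,0,0],[0.3,0.145,0,0],[0.37,0.18,0,0]])

```text
time_s: 11.6
eef_pos: [0.5112, 0.0938, 0.1338]
orientation: [0.695, 0.719, -0.0, -0.001]
contact_force: [0.9, -0.7, -1.4]
grip_width: 0.0417
gripper_force: 61.6
```

Request:
jog_arm(series=[[0.05,0.024,0,0],[0.072,0.035,0,0],[0.072,0.035,0.03,0],[0.072,0.035,0.05,0],[0.072,0.035,0.05,0]])

```text
time_s: 12.1
eef_pos: [0.5257, 0.1262, 0.1081]
orientation: [0.696, 0.718, -0.002, -0.001]
contact_force: [-0.0, -0.6, -1.7]
grip_width: 0.0418
gripper_force: 61.6
```

```bash
python3 -c "
from m import *
go(.5285,.128,.055,1.9)"
```

```text
now [0.5257 0.1262 0.1081] yang 1.7 tilt [-0.0044 -0.0014] -> frac [0.0036 0.0061 0.1063] spin -0.0038 q [-0.6   0.66  0.48  1.92 -0.47  0.68  0.2 ] F [-0.  -0.6 -1.7] w 0.0418 t 12.1
```

Request:
jog_arm(series=[[0.003,0.005,0.04,0],[0.003,0.005,0.09,0],[0.003,0.005,0.126,0],[0.003,0.005,0.126,0],[0.003,0.005,0.126,0]])

```text
time_s: 12.6
eef_pos: [0.5303, 0.1282, 0.0473]
orientation: [0.696, 0.718, -0.0, 0.0]
contact_force: [-0.2, -0.2, -1.6]
grip_width: 0.0417
gripper_force: 61.5
```

```bash
python3 -c "
from m import *
go(.5285,.128,.0055,1.9)
e=cam('scene');p=env.state()['eef_pos'];q=proj(e,p+[0,0,.01]);print(q,proj(e,[.5285,.128,.025]))
c,f=up(e,283,208,25,16);cv2.imwrite('pics/p6.png',cv2.resize(c,(800,800))[100:700,:,::-1])
t=cam('top');np.save('t6.npy',t['frame']);np.save('e6.npy',e['frame'])"
```

```text
now [0.5303 0.1282 0.0473] yang 1.7 tilt [-0.0001 -0.0004] -> frac [-0.0003 -0.0036  0.0837] spin -0.0036 q [-0.55  0.75  0.4   1.95 -0.54  0.55  0.25] F [-0.2 -0.2 -1.6] w 0.0417 t 12.6
[279.0650712  196.81592993] [279.21659123 206.53980956]
```

View pics/p6.png

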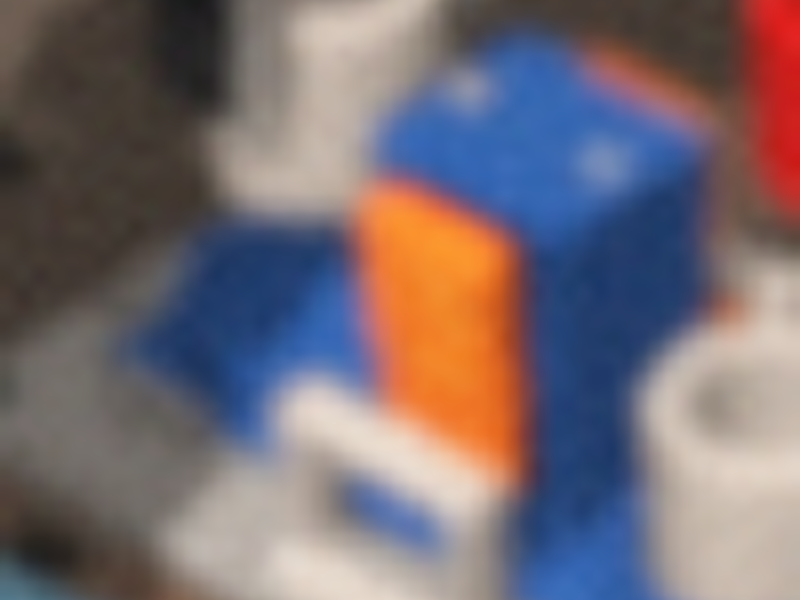

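```bash
python3 -c "
from m import *
import pickle
ds=pickle.load(open('d0.pkl','rb'));t=ds['top'];e=ds['scene']
print(proj(t,[.5285,.128,.025]),plane(t,283.5,237.9,.025),plane(t,283.1,237.4,.025))
def ci(d,c,r,z): return np.array([proj(d,[c[0]+r*np.cos(k),c[1]+r*np.sin(k),z]) for k in np.linspace(0,6.28,120)])
def ov(d,u,v,k):
    c,f=up(d,u,v,20,k);c=c.copy()
    return c
q=ci(e,(.5285,.128),.0295,.025);print('scene cup rim cols',q[:,0].min(),q[:,0].max(),'rows',q[:,1].min(),q[:,1].max())
q=ci(t,(.5285,.128),.0295,.025);print('top cup rim cols',q[:,0].min(),q[:,0].max(),'rows',q[:,1].min(),q[:,1].max())
g=t['frame'][:,:,2].astype(int)
print('top blue 270..298')
for r in range(226,252): print(r,*g[r,270:299])
g=e['frame'].astype(int)
print('scene B-R 262..')
for r in range(196,216): print(r,*(g[r,262:290,2]-g[r,262:290,0]))"
```

```text
[283.91112699 238.17021755] [0.52983463 0.12882725 0.025     ] [0.53183212 0.12932744 0.025     ]
scene cup rim cols 268.8241927255624 289.5695703630186 rows 200.4092116121963 212.89376252490666
top cup rim cols 274.52299755516145 293.2909638250209 rows 229.0395173718186 247.41007390720404
top blue 270..298
226 86 100 120 141 150 157 162 162 161 161 159 158 154 144 134 123 118 117 118 122 132 155 165 166 166 162 164 164 163
227 117 138 151 160 162 161 158 158 157 151 142 138 138 135 130 123 125 121 124 124 123 143 165 170 170 167 165 163 164
228 151 159 162 163 160 152 141 144 146 138 124 120 124 125 128 138 140 129 123 121 118 137 162 173 178 176 168 165 165
229 163 163 161 158 150 135 131 146 159 144 128 129 135 139 144 150 151 138 128 124 117 122 149 165 171 171 167 163 166
230 164 162 153 142 137 133 132 137 145 141 143 150 154 151 153 155 154 152 145 130 119 114 132 158 166 166 167 165 164
231 164 161 152 140 141 136 123 120 138 147 151 152 152 150 152 153 153 148 148 142 131 116 117 144 162 164 164 165 166
232 164 161 152 145 138 122 119 136 152 156 157 157 160 160 160 159 159 
[... 3908 characters left out ...]
-196 -192 -151
210 -17 -15 -2 31 67 95 111 113 117 120 121 127 126 129 127 127 125 113 44 -62 -152 -193 -203 -203 -203 -201 -192 -157
211 -15 -12 1 36 69 95 107 110 113 117 124 124 125 125 116 110 109 112 66 -33 -135 -185 -203 -202 -206 -199 -193 -164
212 -13 -14 -7 9 30 54 79 95 105 111 117 120 118 101 74 58 61 79 67 -20 -127 -182 -200 -203 -202 -199 -194 -169
213 -14 -15 -13 -7 0 18 35 57 78 99 111 111 94 57 22 4 8 28 34 -26 -124 -182 -202 -201 -201 -200 -196 -176
214 -13 -15 -15 -13 -10 -3 6 18 47 82 107 111 74 22 -6 -19 -19 -9 -5 -39 -112 -164 -189 -201 -202 -201 -199 -180
215 -17 -16 -16 -15 -12 -11 -10 -2 18 57 92 101 66 12 -17 -26 -24 -22 -23 -40 -75 -115 -149 -182 -197 -201 -200 -181
```

The sleeve hangs over the cup, with its left bottom edge at crop (215,200) and the cup rim below it at crop (190–200,230). The cup outline in the top view (columns 274.8–293.5, rows 229–247.5) matches a nest at (0.5285, 0.128) within 1 mm. I'll lower it in.

Request:
jog_arm(series=[[0,-0.002,0.02,0],[0,-0.002,0.045,0],[0,-0.002,0.06,0],[0,-0.002,0.06,0]])

```text
time_s: 13.1
eef_pos: [0.528, 0.1291, 0.0155]
orientation: [0.696, 0.718, -0.001, -0.001]
contact_force: [0.5, -0.9, -2.3]
grip_width: 0.0421
gripper_force: 61.6
```

Request:
jog_arm(series=[[0,0,0.007,0],[0,0,0.014,0],[0,0,0.016,0],[0,0,0.016,0]])

```text
time_s: 13.5
eef_pos: [0.5291, 0.1292, 0.0088]
orientation: [0.696, 0.718, -0.0, -0.0]
contact_force: [0.1, 0.7, -1.4]
grip_width: 0.0414
gripper_force: 61.6
```

```bash
python3 -c "
from m import *
go(.5285,.128,.0055,1.9)"
```

```text
now [0.5291 0.1292 0.0088] yang 1.8 tilt [-0.0002 -0.    ] -> frac [-0.0023 -0.0013  0.0067] spin -0.0018 q [-0.51  0.81  0.34  1.96 -0.58  0.47  0.29] F [ 0.1  0.7 -1.4] w 0.0414 t 13.5
```

Request:
jog_arm(series=[[-0.001,0,0.002,0],[-0.001,0,0.004,0],[-0.001,0,0.005,0],[-0.001,0,0.005,0]])

```text
time_s: 13.9
eef_pos: [0.5295, 0.1289, 0.0082]
orientation: [0.696, 0.718, 0.001, -0.0]
contact_force: [-3.5, 0.1, 12.6]
grip_width: 0.0419
gripper_force: 63.2
```

Request:
jog_arm(series=[[0,0,0.001,0],[0,0,0.002,0],[0,0,0.002,0]])

```text
time_s: 14.2
eef_pos: [0.5295, 0.129, 0.0081]
orientation: [0.696, 0.718, 0.001, -0.0]
contact_force: [-6.1, 0.1, 23.3]
grip_width: 0.0417
gripper_force: 64.1
```

Request:
jog_arm(series=[[0,-0.001,-0.003,0],[0,-0.001,-0.004,0],[0,-0.001,-0.004,0]])

```text
time_s: 14.5
eef_pos: [0.5292, 0.1289, 0.0082]
orientation: [0.696, 0.718, 0.001, 0.0]
contact_force: [-1.4, 0.9, 9.1]
grip_width: 0.0415
gripper_force: 62.7
```

Request:
jog_arm(series=[[0,0,0,0],[0,0,0,0],[0,0,0,0],[0,0,0,0]], hand=0.4)

```text
time_s: 14.9
eef_pos: [0.5286, 0.1287, 0.0072]
orientation: [0.696, 0.718, -0.0, -0.0]
contact_force: [-0.2, 0.3, -0.5]
grip_width: 0.06
gripper_force: 0.0
```

Request:
jog_arm(series=[[0,0,-0.03,0],[0,0,-0.08,0],[0,0,-0.16,0],[0,0,-0.24,0],[0,0,-0.24,0]])

```text
time_s: 15.4
eef_pos: [0.5324, 0.1289, 0.132]
orientation: [0.696, 0.718, 0.004, 0.002]
contact_force: [1.1, 0.4, -0.4]
grip_width: 0.0601
gripper_force: 0.0
```

```bash
python3 -c "
from m import *
go(.53,.074,.13,1.9)
e=cam('scene');t=cam('top');np.save('e7.npy',e['frame']);np.save('t7.npy',t['frame'])
d=e
def ci(d,c,r,z): return np.array([proj(d,[c[0]+r*np.cos(k),c[1]+r*np.sin(k),z]) for k in np.linspace(0,6.28,120)])
for z in(.016,.056):
  q=ci(e,(.5285,.128),.022,z);print(z,q[:,0].min().round(1),q[:,0].max().round(1),q[:,1].min().round(1),q[:,1].max().round(1))
g=e['frame'].astype(int)
print('gray 264..294')
for r in range(184,214): print(r,*g[r,264:294].mean(1).astype(int))"
```

```text
now [0.5324 0.1289 0.132 ] yang 1.8 tilt [0.0089 0.002 ] -> frac [-0.1096 -0.0082  0.0038] spin -0.0019 q [-0.62  0.63  0.51  1.9  -0.45  0.72  0.18] F [ 1.1  0.4 -0.4] w 0.0601 t 15.4
0.016 271.7 287.1 204.4 213.8
0.056 270.8 286.5 193.2 202.4
gray 264..294
184 73 66 60 60 62 59 63 63 64 63 65 62 66 63 66 67 73 80 85 83 81 83 78 81 79 80 77 74 68 67
185 66 63 61 61 62 63 67 66 68 67 64 61 65 61 63 63 67 64 66 69 65 64 63 67 68 67 64 65 64 71
186 58 59 61 63 63 66 69 71 68 65 62 59 63 66 64 58 62 58 64 62 63 64 64 64 60 61 58 63 71 78
187 57 60 60 63 64 68 70 62 61 55 46 51 58 61 63 60 64 64 59 59 61 63 63 61 59 59 61 63 71 82
188 61 58 62 63 62 64 58 52 48 40 37 47 49 60 64 62 62 59 59 61 61 65 58 60 64 60 62 70 76 79
189 59 64 60 62 62 60 56 52 41 35 40 41 55 63 66 64 57 59 60 59 61 61 61 60 60 63 65 72 78 78
190 64 61 60 65 65 62 62 57 49 47 48 58 62 63 64 64 62 56 61 60 61 60 58 59 65 67 78 85 88 81
191 62 59 57 58 61 64 68 62 59 61 53 65 67 64 63 66 61 59 62 58 61 63 62 66 70 82 93 101 97 91
192 59 63 60 63 62 62 66 65 64 64 63 71 76 74 78 77 77 71 61 63 64 63 72 77 92 102 107 1
[... 1713 characters left out ...]
135 124 100 81 76 73 73
208 88 94 92 88 81 70 78 108 151 176 188 190 190 188 184 179 167 155 142 138 138 138 137 131 119 97 81 75 75 71
209 100 96 87 80 74 69 79 107 146 173 185 190 191 188 185 179 168 159 143 134 139 139 139 131 122 102 82 77 78 73
210 103 92 84 76 66 65 73 98 134 159 180 186 187 188 186 179 172 159 142 135 136 139 139 137 123 105 87 79 79 72
211 100 92 85 78 67 64 74 90 118 147 167 174 177 181 182 173 166 157 148 136 137 141 139 136 125 105 90 83 79 79
212 100 98 97 86 79 71 71 87 104 123 139 158 174 180 179 167 156 147 143 135 135 139 136 136 126 108 93 83 79 75
213 100 99 96 98 90 83 75 82 94 108 126 154 184 198 193 176 152 145 146 138 135 133 136 135 128 117 98 82 77 74
```

The sleeve stands in the cup: its rim spans rows 193–202 with its left edge at column 270.2, against a prediction of 193.2–202.4 and 270.8. That puts it at floor height and upright. Next, open fully and move over the tower.

Request:
jog_arm(series=[[-0.05,-0.003,0,0],[-0.11,-0.006,0,0],[-0.11,-0.006,0,0],[-0.11,-0.006,0,0]], hand=1)

```text
time_s: 15.9
eef_pos: [0.5264, 0.073, 0.1262]
orientation: [0.696, 0.718, -0.001, -0.001]
contact_force: [-0.7, 0.3, -0.7]
grip_width: 0.0851
gripper_force: 0.0
```

Request:
jog_arm(series=[[0,0,0.04,0],[0,0,0.08,0],[0,0,0.1,0],[0,0,0.1,0],[0,0,0.1,0]])

```text
time_s: 16.4
eef_pos: [0.5275, 0.074, 0.0774]
orientation: [0.696, 0.718, -0.0, -0.0]
contact_force: [0.2, 0.1, 0.5]
grip_width: 0.0853
gripper_force: 0.0
```

```bash
python3 -c "
from m import *
go(.5303,.074,.024,1.9)"
```

```text
now [0.5275 0.074  0.0774] yang 1.9 tilt [-0.0004  0.    ] -> frac [-0.0002  0.0057  0.1067] spin -0.0009 q [-0.47  0.69  0.43  1.97 -0.5   0.59  0.33] F [0.2 0.1 0.5] w 0.0853 t 16.4
```

Request:
jog_arm(series=[[0,0.0055,0,0],[0,0.0055,0.03,0],[0,0.0055,0.07,0],[0,0.0055,0.105,0],[0,0.0055,0.105,0]])

```text
time_s: 16.9
eef_pos: [0.5294, 0.0739, 0.024]
orientation: [0.696, 0.718, -0.001, -0.001]
contact_force: [-0.1, 0.9, -0.2]
grip_width: 0.0851
gripper_force: 0.0
```

Request:
jog_arm(series=[[0,0,0,0],[0,0,0,0],[0,0,0,0]], hand=0.3)

```text
time_s: 17.2
eef_pos: [0.531, 0.0738, 0.0261]
orientation: [0.696, 0.718, 0.001, 0.001]
contact_force: [-0.6, 0.4, 3.2]
grip_width: 0.0556
gripper_force: 3.1
```

```bash
python3 -c "
from m import *
go(.5303,.074,.024,1.9)"
```

```text
now [0.531  0.0738 0.0261] yang 1.8 tilt [0.0019 0.0004] -> frac [ 0.0005 -0.0015  0.0043] spin -0.0014 q [-0.42  0.77  0.36  1.98 -0.56  0.48  0.38] F [-0.6  0.4  3.2] w 0.0556 t 17.2
```

Both catches touch evenly (3.1 N on the pads and almost no side force), so I'll close fully.

Request:
jog_arm(series=[[0,0,0,0],[0,0,0,0],[0,0,0,0],[0,0,0,0],[0,0,0,0]], hand=-1)

```text
time_s: 17.7
eef_pos: [0.5307, 0.0738, 0.0271]
orientation: [0.696, 0.718, 0.001, 0.0]
contact_force: [-3.5, 0.2, 17.2]
grip_width: 0.0391
gripper_force: 61.0
```

Request:
jog_arm(series=[[0,0,-0.006,0],[0,0,-0.012,0],[0,0,-0.018,0],[0,0,-0.024,0],[0,0,-0.024,0]])

```text
time_s: 18.2
eef_pos: [0.5302, 0.0737, 0.037]
orientation: [0.696, 0.718, -0.0, 0.0]
contact_force: [0.2, -0.3, -6.4]
grip_width: 0.0394
gripper_force: 61.3
```

The load is 6.4 N, which is the cassette plus two sleeves, so it is free of the dock. I'll raise it gently.

Request:
jog_arm(series=[[0,0,-0.02,0],[0,0,-0.05,0],[0,0,-0.08,0],[0,0,-0.11,0],[0,0,-0.14,0]])

```text
time_s: 18.7
eef_pos: [0.5299, 0.0736, 0.108]
orientation: [0.696, 0.718, -0.0, -0.0]
contact_force: [0.1, -0.2, -6.6]
grip_width: 0.0396
gripper_force: 62.0
```

Request:
jog_arm(series=[[0,0,-0.03,0],[0,0,-0.06,0],[0,0,-0.08,0],[0,0,-0.09,0],[0,0,-0.09,0]])

```text
time_s: 19.2
eef_pos: [0.5304, 0.0738, 0.1525]
orientation: [0.696, 0.718, 0.0, 0.0]
contact_force: [0.3, 0.6, -7.1]
grip_width: 0.0392
gripper_force: 62.0
```

Request:
jog_arm(series=[[0,0,0,0],[0,0,0,0],[0,0,0,0],[0,0,0,0],[0,0,0,0]])

```text
time_s: 19.7
eef_pos: [0.5301, 0.0737, 0.1517]
orientation: [0.696, 0.718, -0.0, -0.0]
contact_force: [0.8, 0.5, -6.8]
grip_width: 0.0392
gripper_force: 62.0
```

Request:
jog_arm(series=[[0,0,0,0],[0,0,0,0],[0,0,0,0],[0,0,0,0],[0,0,0,0]])

```text
time_s: 20.2
eef_pos: [0.5302, 0.0737, 0.152]
orientation: [0.696, 0.718, 0.0, -0.0]
contact_force: [-0.3, 0.6, -7.2]
grip_width: 0.0393
gripper_force: 62.0
```

```bash
python3 -c "
from m import *
go(.5303,.074,.15,1.9)
e=cam('scene');f=e['frame'];h=cv2.cvtColor(f,cv2.COLOR_RGB2HSV)
b=((h[...,0]>100)&(h[...,0]<125)&(h[...,1]>150)).astype(np.uint8);b[:,:200]=0;b[:,400:]=0;b[:120]=0;b[230:]=0
n,_,st,_=cv2.connectedComponentsWithStats(b)
for s in st[1:]:
  if s[4]>30: print('blue',s)
for n_,p in(('wide base',(.5285,.128,.016+.122)),('wide top',(.5285,.128,.178)),('loaded top',(.532,.020,.178)),('loaded base',(.532,.02,.138))): print(n_,proj(e,p).round(1))
g=f.mean(2).astype(int)
for r in range(150,190,2): print(r,*g[r,262:320:2])"
```

```text
now [0.5302 0.0737 0.152 ] yang 1.8 tilt [0.     0.0001] -> frac [0.0005 0.0002 0.0039] spin -0.0016 q [-0.54  0.59  0.53  1.91 -0.42  0.76  0.26] F [-0.3  0.6 -7.2] w 0.0393 t 20.2
blue [265 153  55  45 462]
blue [367 216  13   5  39]
wide base [277.  173.3]
wide top [276.1 160.7]
loaded top [305.9 175.6]
loaded base [306.2 188.5]
150 104 106 103 74 41 36 29 30 22 26 36 43 40 30 43 47 38 27 25 33 58 95 103 105 104 108 109 110 111
152 169 171 167 141 71 35 25 30 28 28 38 42 36 40 58 46 37 27 66 54 58 69 89 104 107 106 113 109 112
154 193 197 197 194 126 34 31 30 21 29 35 38 31 55 70 59 43 38 101 94 91 78 73 99 107 108 114 113 109
156 198 198 198 194 161 65 36 31 32 28 35 32 37 57 69 69 63 73 91 96 99 83 70 105 111 109 105 111 110
158 200 219 201 182 154 103 64 42 28 29 31 35 38 71 69 88 124 109 106 98 104 118 106 104 112 105 107 110 108
160 200 221 194 161 137 136 136 104 58 32 26 36 59 70 86 123 150 112 88 78 114 154 139 109 111 110 107 114 112
162 202 216 175 173 185 166 176 180 133 45 27 66 110 94 108 109 92 73 67 81 138 165 125 109 111 111 108 110 113
164 201 193 167 168 203 210 
[... 710 characters left out ...]
 153 155 174 188 192 197 203 132 102 101
178 182 151 99 77 106 102 101 100 124 153 152 151 144 137 109 68 68 110 188 198 191 195 200 208 208 172 109 106 103
180 139 131 108 96 105 107 115 115 118 132 150 151 148 134 98 74 67 99 169 198 207 208 204 201 170 136 106 102 99
182 107 103 102 101 88 80 95 111 115 118 125 131 122 78 75 70 75 109 168 187 192 193 187 176 155 126 95 96 96
184 98 98 95 94 74 63 66 78 97 113 119 119 106 85 89 79 93 116 166 186 191 191 179 172 156 127 89 89 76
186 98 101 100 77 71 68 55 65 68 80 100 113 119 112 112 108 112 114 165 185 191 186 182 175 152 126 98 90 85
188 97 99 85 68 59 46 37 51 66 63 66 82 106 115 117 118 108 114 160 182 190 186 180 170 153 123 101 85 103
```

The cassette is about 12.5 cm above its seat, level and still. Both sleeves are aboard at the predicted pixels: (276,165) for the wide one and (306,178) for the loaded one.

```bash
python3 -c "
from plant import env
print(env.job_done())"
```

```text
the job is handed in; nothing more can be done
None
```

I handed the job in at about 20 s: the wide sleeve went down over the bolt to its shoulder and was released in the empty cup, and the cassette is held pinched, level and still about 12.5 cm above its seat with both sleeves aboard; no verdict came back.

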